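# Slide the reagent reservoir out of the labware row

### The arm

A 7-joint arm with a two-finger parallel gripper is mounted at the origin on the work surface. World frame = base frame: x ahead of the robot, y to its left, z up, the work surface at z = 0. Lengths are in mm, angles in rad, forces in N, time in s.
With the tool pointing down it reaches from about 400 to 900 mm from the base axis. Payload 5.5 kg.
Tool frame: the origin (TCP) lies between the finger pads; the fingertips stand 22 mm ahead of it and the grasp point (between the pads) lies 3 mm ahead of it (env.nose_length is the distance from the TCP to the fingertips, in mm); y points along the fingers, x is the direction in which the jaws open and shut, and the axes are right-handed (so a half turn about y gives the same grasp; the last joint's range is limited). The gripper opens to 85 mm and grips with 20 to 120 N. Pads are 22 mm wide; open, the fingers measure 114 mm over their backs; the gripper's body (76 mm by 85 mm) begins 54 mm behind the grasp point. The pads swing forward as they close: fully open they stand 13 mm farther back than shut.
Start: joints at [-1.021, 0.501, -0.427, 1.55, 0.221, 1.138, -0.21], TCP at [183.836, 623.462, 214.91] pointing down, gripper open.
Joint ranges: [-2.88, 2.88], [-0.31, 2.03], [-1.54, 1.56], [0.2, 2.42], [-1.41, 4.55], [0.19, 2.02], [-2.57, 2.57]. Speed limits (rad/s): [2.57, 2.57, 3.14, 3.14, 3.14, 3.14, 3.14].

### API

Orientations are given as [roll, pitch, yaw] about the fixed x, y, z axes, in that order (R = Rz(yaw) Ry(pitch) Rx(roll)).
In Python, from workcell import env gives the robot as it stands.
- The arm moves only by the shell command python3 -m inch 'ROWS' [OPENING] [FORCE]. ROWS is JSON, a list of rows, each an object with "dp": the shift along the tool's x, y, z in m, a list of three; "spin": the turn about the tool's y in rad. A call has exactly 8 rows; each row shifts and turns the commanded pose from where the row before left it, along the tool's axes as they then stand; what a row does not reach is not made up. A row lasts 1/10 s, in which the tool goes at most 50 mm and 8.59 degrees, less where a joint would pass 70% of its speed; a pose out of reach is approached as far as the arm can. A call is refused whole if a number of a shift passes 0.05 or a number of a turn 0.15, either way. A call with a gripper value outside its range is refused whole. OPENING is the opening, from 0 (shut) to 1 (fully open), set as the call begins (- or left out, the last holds). The fingers move at their own pace and stop on an object; FORCE is the grip in N (left out, the last holds). Time passes only in rows, so rows that do not move let the fingers close, or fill a call up. It gives the time, the measured TCP pose, the force and the opening at its end, in the units of the state.
- env.get_state(): the state, without advancing time (a new reading comes with each control period).
- env.snapshot(name): name is "scene" or "top" or "wrist"; returns a dict with "frame" (480x640x3 uint8, red, green, blue), "intrinsics" (3x3 intrinsics, pixels), "R" (3x3) and "t" (3): a world point X has camera coordinates R X + t. Camera axes: x right, y down, z forward; pixel columns grow to the right and rows downward; lengths in mm; the calibration is good to about 2 mm. A picture is of the moment at which its call begins. There is no depth.
- env.sign_off(): hands the job in, once; it reports no verdict.
The state is a dict: "clock": time; "joint_pos": joint angles; "dq": joint speeds; "joint_torque": joint torques, N m; "eef_pos": TCP position; "tool_rot": TCP orientation; "force": force on the tool from outside, world axes, zero at the start; "wrist_torque": the same for the moment, N m; "grip_width": finger opening in mm.
Only numpy, scipy, OpenCV 4.12 (cv2) and the standard library are available. Lean on these libraries where they do the work, as an engineer would, in place of code of your own. Each camera call takes 0.05 s, during which the arm holds its last target.

### The job

Three pieces of labware stand side by side, touching: slide the open, empty reagent reservoir out of the row, lengthwise and flat on the bench, and leave it lying wholly between the two black tape lines of the loading strip, still square to the lines. Do not lift or tip it, leave the well plate and the tip box standing where they are, and do not disturb anything else on the bench.

Things in the scene. Friction and masses are not known exactly. Their poses are not given: they have to be found in the camera images.
- reservoir: The reagent reservoir: an open-topped, empty white plastic trough, 85 mm along its x, 127 mm along its y, 44 mm tall, walls and floor 4 mm thick (cavity 77 x 119 mm, 40 mm deep), about 0.25 kg, loose. Origin at the centre of its underside; z up. It stands in one of the three places of the row, which one varies; its y axis runs along the direction in which it has to slide out (toward +y or -y, depending on where the strip is).
- wellplate: The well plate, a bystander: a solid white block 85 mm (x) x 127 mm (y) x 42 mm tall, its top closed and marked with 24 grey round wells, about 0.45 kg, loose, in another place of the row. Origin at the centre of its underside.
- tipbox: The tip box, a bystander: a closed box 85 mm (x) x 127 mm (y) x 58 mm tall, grey base and white lid, about 0.5 kg, loose, in another place of the row. Origin at the centre of its underside.
- mat: The thin grey mat (300 mm along x, 140 mm along y, under 1 mm thick, fixed, no step to feel) on which the row stands. Origin at its centre, at bench height. Its x axis runs along the row: the three places lie 85.5 mm apart along it, at x = -85.5, 0 and +85.5 mm; its y axis runs along the 127 mm sides of the labware. The sides of neighbours touch (gap about 0.5 mm).
- strip: The loading strip: two parallel black tape lines on the bench, each 320 mm long and 12 mm wide, under 1 mm thick (no step to feel), fixed. Origin midway between the lines, at bench height; x runs along the lines, y across them. The lines' inner edges lie 95 mm from the origin on either side (190 mm apart). It lies beside the row, parallel to it, at the +y or the -y end of the labware; its origin is 180 to 205 mm from the mat's.
- keyboard: A low black keyboard, 280 mm (x) x 105 mm (y) x 18 mm tall, loose, a bystander lying on the other side of the row from the strip. Origin at the centre of its underside.
- pipette: A grey and white pipette lying along its y axis beyond the row, about 275 mm long, 32 mm wide and 26 mm tall, loose, a bystander. Origin on its underside near the middle.
- bottle: A white bottle, 70 mm across and 160 mm tall, standing at the left, loose, a bystander. Origin at the centre of its underside.
- tuberack: A grey tube rack with white caps, 100 mm (x) x 200 mm (y) x 66 mm tall, at the right, loose, a bystander. Origin at the centre of its underside.
- reader: A grey bar-code reader standing in a black foot 60 mm square, 120 mm tall, at the left, loose, a bystander. Origin at the centre of its underside.
Mind the look-alikes: they are no part of the job. What is shaped like the reservoir but orange or purple is not meant.

How it is judged (in metres and radians):
At the end, for the whole second after the job is handed in: Reservoir flat, at rest on the bench, centre within 38 mm of the strip's middle line and 125 mm of the middle of its length, within 0.26 rad of square to the lines; well plate and tip box within 12 mm, other bystanders within 20 mm, of where they started (y of reservoir in the frame of strip between -0.038 and 0.038 m and x of reservoir in the frame of strip between -0.125 and 0.125 m and angle between the x axis of reservoir and the x axis of strip, either way round below 0.26 rad and angle between reservoir's own z axis and vertical below 0.06 rad and height (world z) of reservoir below 0.006 m and linear speed of reservoir below 0.01 m/s and distance of each of wellplate, tipbox from where it was at the start of the episode below 0.012 m and distance of each of keyboard, pipette, bottle, tuberack, reader from where it was at the start of the episode below 0.02 m); the robot touches nothing.
It fails at once if the reservoir is lifted off the bench (more than 12 mm) (height (world z) of reservoir above 0.012 m).
It fails at once if the reservoir is tipped (more than 0.2 rad) (angle between reservoir's own z axis and vertical above 0.2 rad).
It fails at once if the well plate or the tip box is shifted more than 12 mm or tipped (distance of any of wellplate, tipbox from where it was at the start of the episode above 0.012 m or angle between any of wellplate, tipbox's own z axis and vertical above 0.15 rad).
It fails at once if another thing on the bench is moved more than 20 mm (distance of any of keyboard, pipette, bottle, tuberack, reader from where it was at the start of the episode above 0.02 m).
It also fails if it takes over 38 s, if anything falls off the work surface, if the arm or the gripper's body presses on something with over 40 N, if the wrist force passes 120 N, or if a joint passes its speed limit or range.

## Working session

There is one attempt and no reset: what is moved stays moved. The work goes in short steps, Python scripts to look and compute and a shell command to move; the robot and the scene stay as the last step left them, time stands still between calls to the robot, and variables do not carry over. Pictures are saved under pics/ and viewed, and the job is handed in when it is done.

```bash
ls; mkdir -p pics; python3 - <<'E'
from workcell import env
import cv2
for n in ("top","scene"):
    s=env.snapshot(n); cv2.imwrite(f"pics/{n}0.png",s["frame"][:,:,::-1])
    print(n,s["intrinsics"],s["R"],s["t"])
st=env.get_state()
for k in st: print(k,st[k])
E
```

```text
pics
top [[475.14162981   0.         320.45472936]
 [  0.         475.14162981 240.24198962]
 [  0.           0.           1.        ]] [[ 0.00286435 -0.99998291 -0.00509588]
 [-0.98829267 -0.00205345 -0.15255615]
 [ 0.15254308  0.0054732  -0.98828167]] [  14.08503351  531.67919681 1483.42399585]
scene [[470.7478873    0.         317.65030271]
 [  0.         470.7478873  246.35059765]
 [  0.           0.           1.        ]] [[-0.23629218  0.97152752  0.01732882]
 [ 0.63511221  0.16791811 -0.75394694]
 [-0.73539002 -0.16714602 -0.65670673]] [ 110.17425825 -315.34073007 1779.3681797 ]
clock 0.1
joint_pos [-1.02078815  0.50176291 -0.42678992  1.55138535  0.22079571  1.13831805
 -0.21027661]
dq [ 0.00097522 -0.00230559 -0.00067496 -0.0038149  -0.00085999  0.00122368
 -0.0011387 ]
joint_torque [-1.13987736e-02 -5.70810235e+01 -5.83890527e+00 -2.81752163e+01
  1.04538197e-02  5.57626146e-03  2.48650952e-05]
eef_pos [183.73236207 622.7781447  213.9394221 ]
tool_rot [-1.57074548  0.00182084  1.28405064]
force [ 0.22613263  0.80218173 -0.45215966]
wrist_torque [-0.02620658  0.01466413 -0.05783266]
grip_width 85.43544193437464
```

View pics/top0.png

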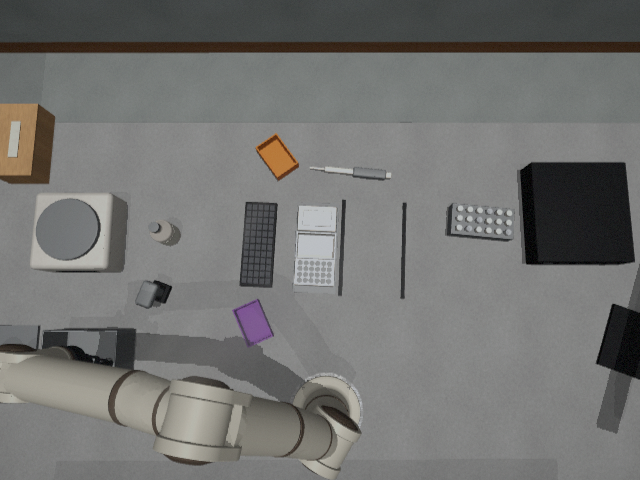

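View pics/scene0.png

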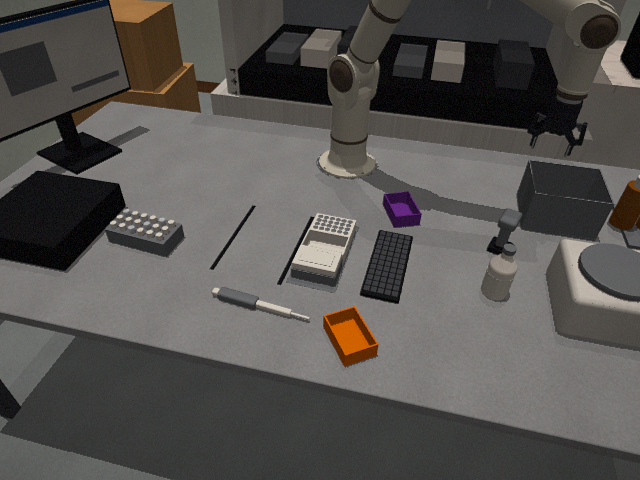

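```bash
python3 - <<'E'
import cv2
a=cv2.imread("pics/top0.png")[190:305,230:420]; cv2.imwrite("pics/topc.png",cv2.resize(a,None,fx=4.2,fy=4.2,interpolation=cv2.INTER_CUBIC))
a=cv2.imread("pics/scene0.png")[200:300,260:380]; cv2.imwrite("pics/scenec.png",cv2.resize(a,None,fx=6,fy=6,interpolation=cv2.INTER_CUBIC))
E
```

```text
(no output)
```

View pics/topc.png

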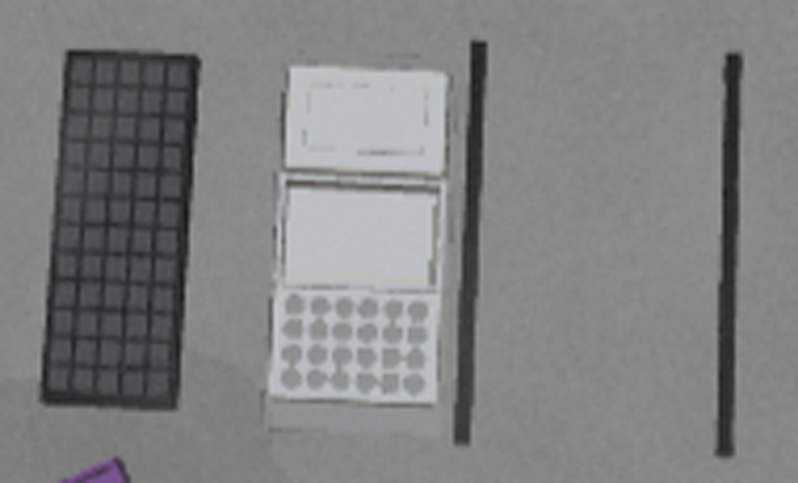

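View pics/scenec.png

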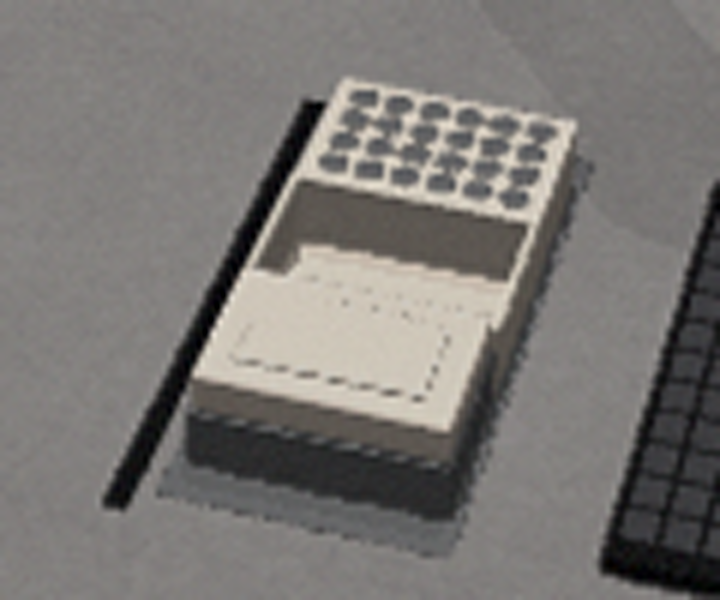

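```bash
cat > h.py <<'E'
import numpy as np,cv2
def ray(s,uv,z):
    K,R,t=map(np.array,(s["intrinsics"],s["R"],s["t"])); t=t.reshape(3)
    d=R.T@np.linalg.inv(K)@np.array([uv[0],uv[1],1.]); c=-R.T@t
    return (c+d*(z-c[2])/d[2]).round(1)
E
python3 - <<'E'
from h import *
from workcell import env
s=env.snapshot("top"); g=cv2.cvtColor(s["frame"],cv2.COLOR_RGB2GRAY)
m=(g<70).astype(np.uint8); m[:, :325]=0; m[:,425:]=0; m[:190]=0; m[310:]=0
n,l,st,c=cv2.connectedComponentsWithStats(m)
for i in range(1,n):
    if st[i,4]>100:
        p=np.argwhere(l==i)[:,::-1].astype(np.float32)
        w=np.array([ray(s,q,0)[:2] for q in p],np.float32)
        print(cv2.minAreaRect(w), c[i])
P=lambda x,y:(230+x/4.2-.5+.12,190+y/4.2-.5+.12)
for nm,z,pts in (("res",44,[(278,176),(443,178),(437,291),(275,288)]),("inner",44,[(287,182),(439,190),(434,288),(284,284)]),("tip",58,[(289,66),(449,72),(443,173),(285,167)]),("plate",42,[(276,290),(437,293),(434,404),(269,398)]),("kb",18,[(68,52),(199,57),(176,408),(41,403)])):
    w=[ray(s,P(*p),z)[:2] for p in pts]; print(nm,w,np.mean(w,0))
print(env.nose_length)
E
```

```text
((517.939697265625, -54.02647018432617), (11.476104736328125, 312.8786315917969), 87.3878173828125) [341.64516129 245.33548387]
((508.44970703125, -255.50686645507812), (11.869975090026855, 311.917236328125), 87.28140258789062) [403.0060241  250.47590361]
res [array([559.3,  94.6]), array([558. , -31.5]), array([471.2, -26.8]), array([473.2,  95.9])] [515.425  33.05 ]
inner [array([554.7,  87.7]), array([548.7, -28.5]), array([473.4, -24.6]), array([476.2,  89.2])] [513.25  30.95]
tip [array([642.2,  86.3]), array([637.7, -35.9]), array([559.4, -31.2]), array([563.8,  88.6])] [600.775  26.95 ]
plate [array([471.9,  95.3]), array([469.9, -26.9]), array([385.9, -24.5]), array([390.1,  99.7])] [429.45  35.9 ]
kb [array([662.4, 262.2]), array([658.5, 159.2]), array([383.7, 172.2]), array([387.3, 275.5])] [522.975 217.275]
22.0
```

```bash
cat >> h.py <<'E'
def plan(env,xy,z,yaw,n):
    st=env.get_state(); p=np.array(st["eef_pos"]); a=st["tool_rot"][2]
    d=np.array([*xy,z])-p; s=(a-yaw)/n
    print("now",p.round(1),np.array(st["tool_rot"]).round(3),"force",np.array(st["force"]).round(1),"w",round(st["grip_width"],1),"t",st["clock"])
    for i in range(n):
        b=a-s*i; v=d/n
        print([round(float(q)/1000,4) for q in (v[0]*np.cos(b)+v[1]*np.sin(b),-v[2],-v[0]*np.sin(b)+v[1]*np.cos(b))],round(s,4))
E
python3 -c "
from h import *
from workcell import env
plan(env,(515,38),160,-.046,16)"
```

```text
now [183.8 622.9 214.1] [-1.571e+00  1.000e-03  1.284e+00] force [-0.4 -0.  -0.2] w 85.1 t 0.15
[-0.0292, 0.0034, -0.0302] 0.0831
[-0.0266, 0.0034, -0.0325] 0.0831
[-0.0238, 0.0034, -0.0346] 0.0831
[-0.0209, 0.0034, -0.0365] 0.0831
[-0.0178, 0.0034, -0.0381] 0.0831
[-0.0145, 0.0034, -0.0394] 0.0831
[-0.0112, 0.0034, -0.0405] 0.0831
[-0.0078, 0.0034, -0.0413] 0.0831
[-0.0044, 0.0034, -0.0418] 0.0831
[-0.0009, 0.0034, -0.042] 0.0831
[0.0026, 0.0034, -0.0419] 0.0831
[0.0061, 0.0034, -0.0416] 0.0831
[0.0095, 0.0034, -0.0409] 0.0831
[0.0129, 0.0034, -0.04] 0.0831
[0.0162, 0.0034, -0.0388] 0.0831
[0.0193, 0.0034, -0.0373] 0.0831
```

```bash
python3 -m inch '[{"dp":[-0.029,0,-0.030],"spin":0.083},{"dp":[-0.0265,0,-0.0325],"spin":0.083},{"dp":[-0.024,0,-0.0345],"spin":0.083},{"dp":[-0.021,0,-0.0365],"spin":0.083},{"dp":[-0.018,0,-0.038],"spin":0.083},{"dp":[-0.0145,0,-0.0395],"spin":0.083},{"dp":[-0.011,0,-0.0405],"spin":0.083},{"dp":[-0.008,0,-0.0415],"spin":0.083}]' 0.35 20
python3 -c "
from h import *
from workcell import env
plan(env,(515,38),160,-.046,8)"
```

```text
clock: 0.95
eef_pos: [349.8, 329.2, 214.9]
tool_rot: [-1.571, -0.0, 0.617]
force: [1.1, 0.7, -0.7]
grip_width: 30.1
now [349.8 329.2 214.9] [-1.571 -0.     0.617] force [ 1.1  0.7 -0.7] w 30.1 t 0.95
[-0.0042, 0.0069, -0.0416] 0.0828
[-0.0007, 0.0069, -0.0418] 0.0828
[0.0027, 0.0069, -0.0418] 0.0828
[0.0062, 0.0069, -0.0414] 0.0828
[0.0096, 0.0069, -0.0407] 0.0828
[0.0129, 0.0069, -0.0398] 0.0828
[0.0162, 0.0069, -0.0386] 0.0828
[0.0193, 0.0069, -0.0371] 0.0828
```

Tracking is good, so I'll continue.

```bash
python3 -m inch '[{"dp":[-0.004,0.007,-0.0415],"spin":0.083},{"dp":[-0.0005,0.007,-0.042],"spin":0.083},{"dp":[0.0025,0.007,-0.042],"spin":0.083},{"dp":[0.006,0.007,-0.0415],"spin":0.083},{"dp":[0.0095,0.007,-0.0405],"spin":0.083},{"dp":[0.013,0.007,-0.04],"spin":0.083},{"dp":[0.016,0.007,-0.0385],"spin":0.083},{"dp":[0.019,0.007,-0.037],"spin":0.082}]'
python3 - <<'E'
from h import *
from workcell import env
for n in ("wrist","scene"):
    s=env.snapshot(n); cv2.imwrite(f"pics/{n}1.png",s["frame"][:,:,::-1])
    if n=="wrist":np.savez("w1.npz",**{k:s[k] for k in("intrinsics","R","t")})
print(env.get_state()["eef_pos"])
E
```

```text
clock: 1.75
eef_pos: [515.5, 38.6, 158.6]
tool_rot: [-1.571, -0.0, -0.046]
force: [0.6, 1.5, 0.4]
grip_width: 30.3
[516.57128639  33.2444308  158.04461517]
```

View pics/wrist1.png

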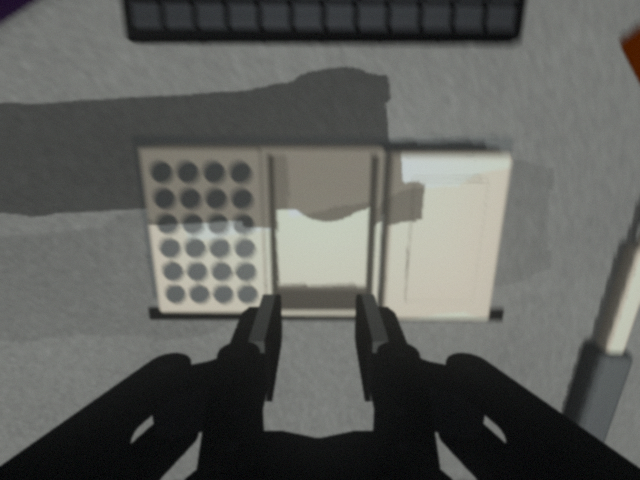

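View pics/scene1.png

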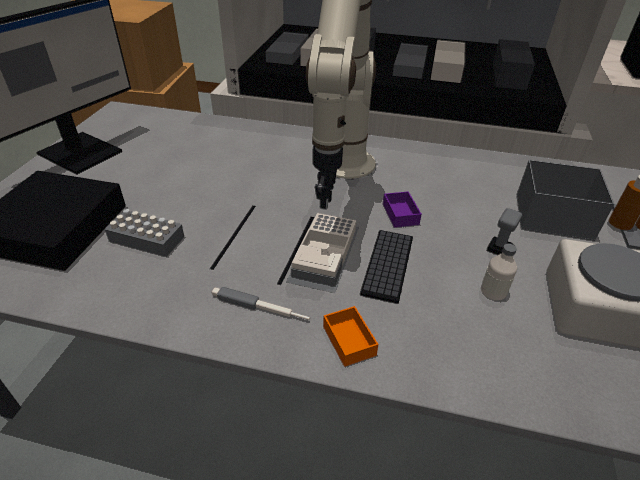

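```bash
python3 - <<'E'
from h import *
a=cv2.imread("pics/wrist1.png")[130:330,130:520]; cv2.imwrite("pics/wc1.png",cv2.resize(a,None,fx=2,fy=2))
s=np.load("w1.npz")
for n,p in dict(bl=(265,150),br=(385,150),fl=(268,316),fr=(384,316),plate_fl=(160,314)).items(): print(n,ray(s,p,44 if n[0]!='p' else 42))
E
```

```text
bl [482.   95.4  44. ]
br [563.9  91.7  44. ]
fl [473.5 -30.8  44. ]
fr [563.8 -34.9  44. ]
plate_fl [388.7 -26.3  42. ]
```

View pics/wc1.png

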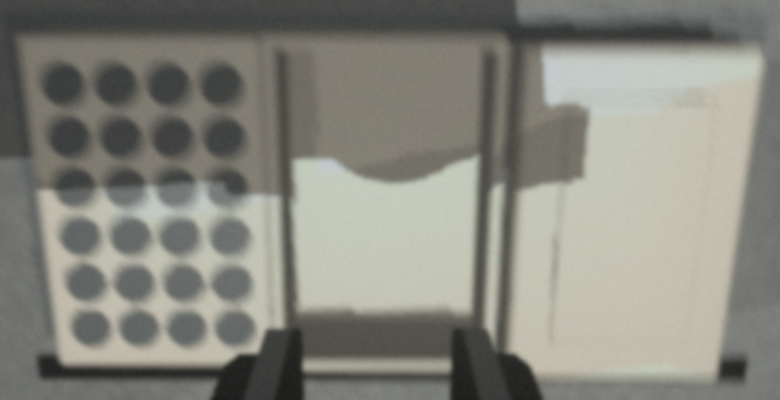

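```bash
python3 -m inch '[{"dp":[0,0.015,0],"spin":0},{"dp":[0,0.015,0],"spin":0},{"dp":[0,0.015,0],"spin":0},{"dp":[0,0.015,0],"spin":0},{"dp":[0,0.015,0],"spin":0},{"dp":[0,0.01,0],"spin":0},{"dp":[0,0,0],"spin":0},{"dp":[0,0,0],"spin":0}]'
python3 - <<'E'
from h import *
from workcell import env
for n in ("wrist","scene"):
    s=env.snapshot(n); f=s["frame"][:,:,::-1]
    if n=="scene": f=cv2.resize(f[140:310,230:430],None,fx=3.4,fy=3.4,interpolation=cv2.INTER_CUBIC)
    cv2.imwrite(f"pics/{n}2.png",f)
plan(env,(516,36),36,-.046,4)
E
```

```text
clock: 2.65
eef_pos: [514.9, 40.4, 74.0]
tool_rot: [-1.571, 0.0, -0.043]
force: [-0.1, -0.6, 0.0]
grip_width: 29.8
now [515.6  40.3  74.6] [-1.57e+00 -1.00e-03 -4.30e-02] force [ 0.6  0.5 -0. ] w 30.1 t 2.75
[0.0001, 0.0097, -0.0011] 0.0008
[0.0001, 0.0097, -0.0011] 0.0008
[0.0002, 0.0097, -0.0011] 0.0008
[0.0002, 0.0097, -0.0011] 0.0008
```

View pics/wrist2.png

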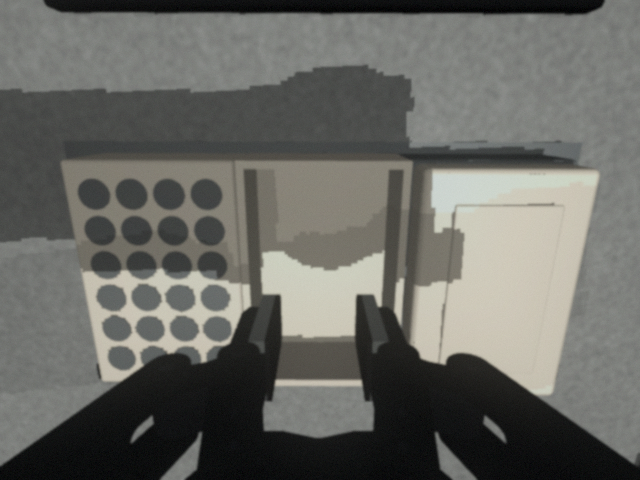

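View pics/scene2.png

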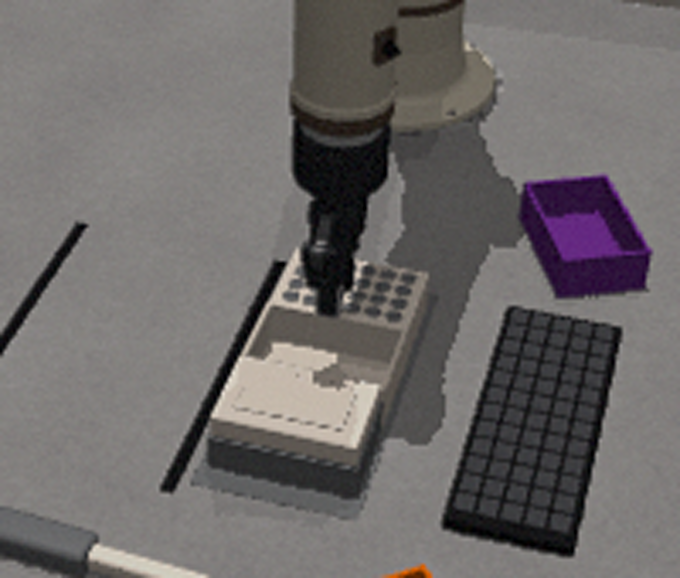

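```bash
python3 -m inch '[{"dp":[0,0,0],"spin":0},{"dp":[0,0,0],"spin":0},{"dp":[0,0.01,0],"spin":0},{"dp":[0,0.01,0],"spin":0},{"dp":[0,0.01,0],"spin":0},{"dp":[0,0.008,0],"spin":0},{"dp":[0,0,0],"spin":0},{"dp":[0,0,0],"spin":0}]' 0.2 20
python3 - <<'E'
from h import *
from workcell import env
for n in ("wrist","scene"):
    s=env.snapshot(n); f=s["frame"][:,:,::-1]
    if n=="scene": f=cv2.resize(f[140:310,230:430],None,fx=3.4,fy=3.4,interpolation=cv2.INTER_CUBIC)
    cv2.imwrite(f"pics/{n}3.png",f)
plan(env,(516,36),36,-.046,1)
E
```

```text
clock: 3.55
eef_pos: [514.6, 40.0, 35.4]
tool_rot: [-1.571, 0.001, -0.043]
force: [-0.7, 0.1, -1.1]
grip_width: 17.2
now [515.2  40.1  36.1] [-1.571 -0.    -0.043] force [-0.   0.  -0.4] w 17.3 t 3.65
[0.0009, 0.0001, -0.0041] 0.003
```

View pics/wrist3.png

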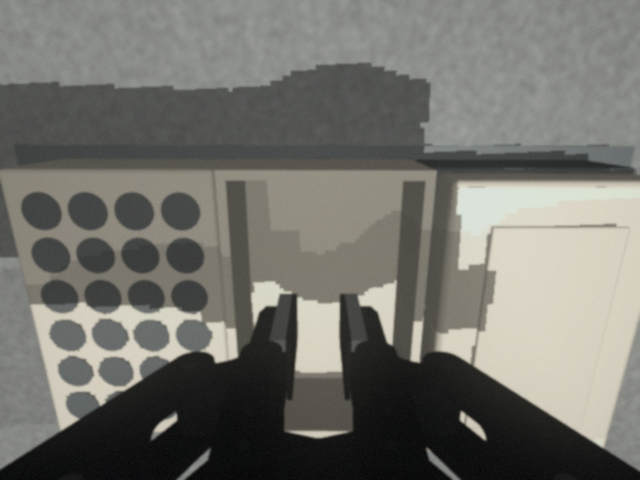

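View pics/scene3.png

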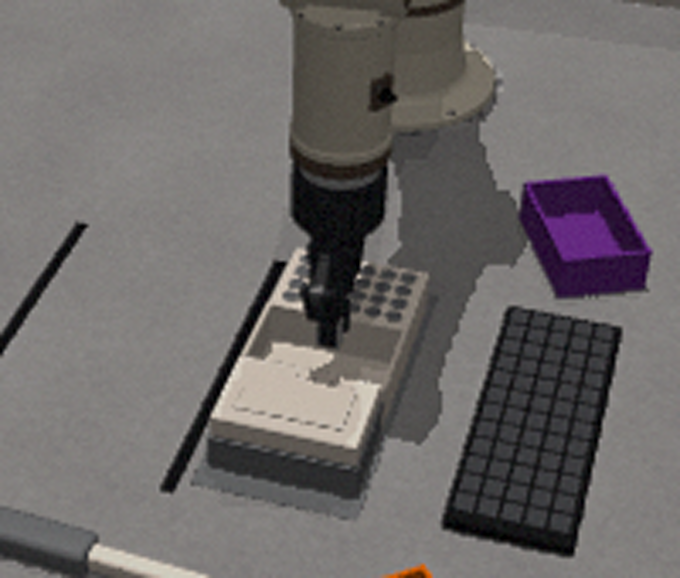

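```bash
python3 -m inch '[{"dp":[0,0,-0.01],"spin":0},{"dp":[0,0,-0.01],"spin":0},{"dp":[0,0,-0.01],"spin":0},{"dp":[0,0,-0.01],"spin":0},{"dp":[0,0,-0.007],"spin":0},{"dp":[0,0,-0.007],"spin":0},{"dp":[0,0,-0.007],"spin":0},{"dp":[0,0,-0.007],"spin":0}]'
python3 -m inch '[{"dp":[0,0,-0.007],"spin":0},{"dp":[0,0,-0.007],"spin":0},{"dp":[0,0,-0.007],"spin":0},{"dp":[0,0,-0.007],"spin":0},{"dp":[0,0,-0.007],"spin":0},{"dp":[0,0,-0.005],"spin":0},{"dp":[0,0,0],"spin":0},{"dp":[0,0,0],"spin":0}]'
python3 - <<'E'
from h import *
from workcell import env
for n in ("top","scene"):
    s=env.snapshot(n); f=s["frame"][:,:,::-1]
    f=cv2.resize(f[140:310,230:430],None,fx=3.4,fy=3.4,interpolation=cv2.INTER_CUBIC)
    cv2.imwrite(f"pics/{n}4.png",f)
plan(env,(516,36),36,-.046,1)
E
```

```text
clock: 4.45
eef_pos: [512.0, -28.3, 35.9]
tool_rot: [-1.571, 0.0, -0.043]
force: [0.8, -0.5, -0.3]
grip_width: 17.2
clock: 5.25
eef_pos: [510.3, -67.7, 35.9]
tool_rot: [-1.571, 0.0, -0.043]
force: [0.9, 0.3, 0.9]
grip_width: 16.9
now [510.3 -67.3  35.9] [-1.57   0.    -0.042] force [-0.5  0.4  0.6] w 17.1 t 5.35
[0.0013, -0.0001, 0.1035] 0.0036
```

View pics/top4.png

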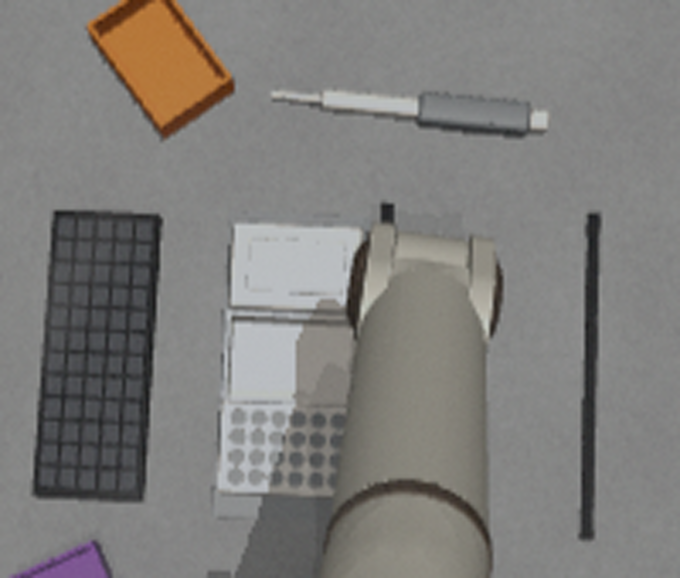

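View pics/scene4.png

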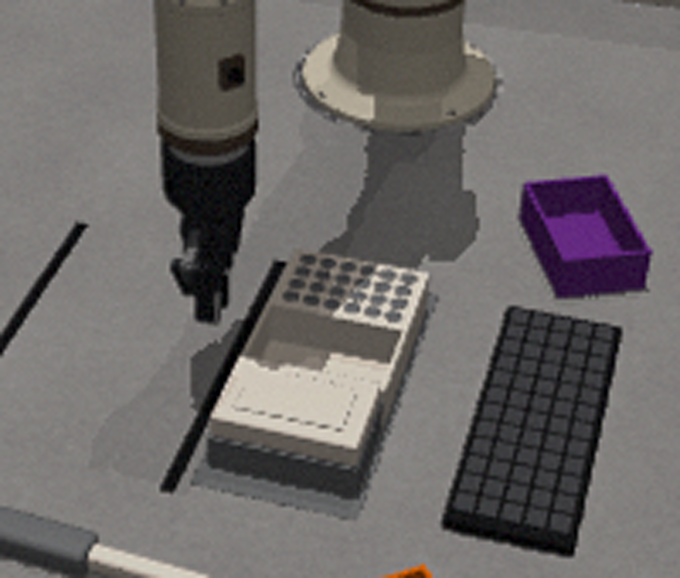

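```bash
python3 - <<'E'
from h import *
from workcell import env
s=env.snapshot("scene"); cv2.imwrite("pics/s5.png",cv2.resize(s["frame"][190:250,260:330,::-1],None,fx=8,fy=8,interpolation=cv2.INTER_CUBIC))
for z in (0,15,30,45,60): print(z,[ray(s,p,z) for p in ((291,234.5),)])
K,R,t=s["intrinsics"],s["R"],s["t"]
for z in (14,36,60):
    c=R@np.array([510,-67,z])+np.ravel(t); print((K@c/c[2])[:2])
w=env.snapshot("wrist"); cv2.imwrite("pics/w5.png",w["frame"][:,:,::-1])
E
```

```text
0 [array([461.6, -85.9,  -0. ])]
15 [array([478.9, -80.6,  15. ])]
30 [array([496.2, -75.3,  30. ])]
45 [array([513.6, -69.9,  45. ])]
60 [array([530.9, -64.6,  60. ])]
[292.48331541 241.91893146]
[292.35102201 236.26308305]
[292.20353382 229.95762231]
```

View pics/s5.png

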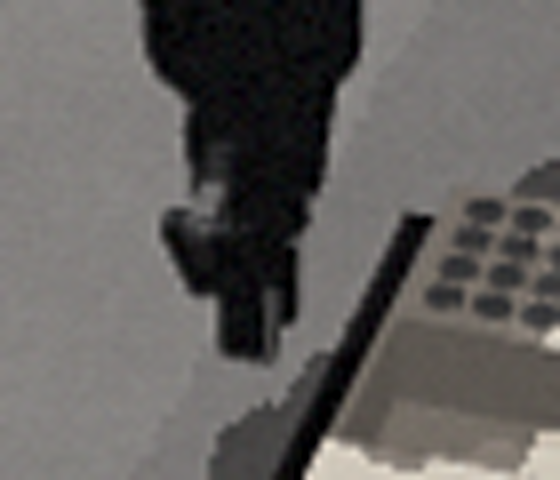

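View pics/w5.png

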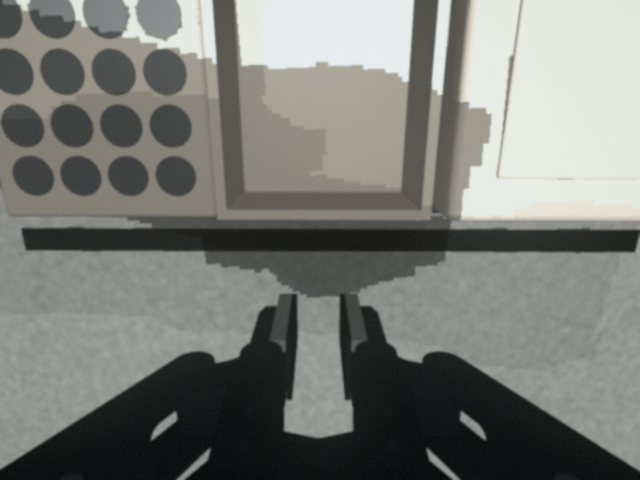

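```bash
python3 - <<'E'
from h import *
from workcell import env
w=env.snapshot("wrist")
print("cam",-w["R"].T@np.ravel(w["t"]))
for p,z in (((217,212),44),((433,212),44),((203,10),44),((22,240),0),((638,240),0)): print(p,ray(w,p,z))
for p in ((285,295),(350,295)):
  for z in (14,30,45,60): print(p,ray(w,p,z))
K,R,t=w["intrinsics"],w["R"],np.ravel(w["t"])
for z in (14,25,36,60):
    c=R@np.array([510.3,-67.3,z])+t; print(z,(K@c/c[2])[:2],c[2])
E
```

```text
cam [513.67219595   8.39951637 194.44803936]
(217, 212) [472.4 -25.1  44. ]
(433, 212) [557.6 -28.7  44. ]
(203, 10) [476.   45.3  44. ]
(22, 240) [357.  -45.6   0. ]
(638, 240) [677.9 -58.9   0. ]
(285, 295) [493.5 -76.1  14. ]
(285, 295) [495.3 -68.6  30. ]
(285, 295) [496.9 -61.6  45. ]
(285, 295) [498.6 -54.6  60. ]
(350, 295) [526.3 -77.5  14. ]
(350, 295) [525.2 -69.8  30. ]
(350, 295) [524.2 -62.7  45. ]
(350, 295) [523.1 -55.6  60. ]
14 [317.505853   277.63392805] 194.81391364222196
25 [317.47945493 286.70081585] 184.3108249478666
36 [317.44986641 296.86351594] 173.80773625351125
60 [317.37101188 323.94750086] 150.89190637491774
```

```bash
python3 -m inch '[{"dp":[0,0.005,0],"spin":0},{"dp":[0,0.005,0],"spin":0},{"dp":[0,0.004,0],"spin":0},{"dp":[0,0.003,0],"spin":0},{"dp":[0,0.003,0],"spin":0},{"dp":[0,0,0],"spin":0},{"dp":[0,0,0],"spin":0},{"dp":[0,0,0],"spin":0}]'
python3 - <<'E'
from h import *
from workcell import env
s=env.snapshot("scene"); cv2.imwrite("pics/s6.png",cv2.resize(s["frame"][190:250,260:330,::-1],None,fx=8,fy=8,interpolation=cv2.INTER_CUBIC))
print(env.get_state()["force"],env.get_state()["eef_pos"])
E
```

```text
clock: 6.3
eef_pos: [510.5, -67.9, 16.0]
tool_rot: [-1.571, -0.0, -0.043]
force: [-0.7, -0.2, 0.4]
grip_width: 17.1
[0.45682174 0.24278246 0.7208073 ] [510.50028687 -67.86408099  16.06468919]
```

View pics/s6.png

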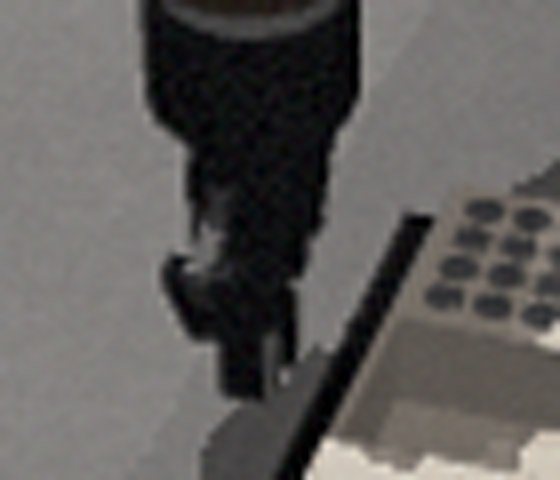

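```bash
python3 -m inch '[{"dp":[0,-0.02,0],"spin":0},{"dp":[0,-0.02,0],"spin":0},{"dp":[0,-0.02,0],"spin":0},{"dp":[0,0,0.02],"spin":0},{"dp":[0,0,0.03],"spin":0},{"dp":[0.003,0,0.03],"spin":0},{"dp":[0,0,0.02],"spin":0},{"dp":[0,0,0],"spin":0}]'
python3 -m inch '[{"dp":[0,0,0],"spin":0},{"dp":[0,0.015,0],"spin":0},{"dp":[0,0.015,0],"spin":0},{"dp":[0,0.015,0],"spin":0},{"dp":[0,0.01,0],"spin":0},{"dp":[0,0.01,0],"spin":0},{"dp":[0,0,0],"spin":0},{"dp":[0,0,0],"spin":0}]'
python3 - <<'E'
from h import *
from workcell import env
s=env.snapshot("scene"); cv2.imwrite("pics/s7.png",cv2.resize(s["frame"][200:300,260:380,::-1],None,fx=6,fy=6,interpolation=cv2.INTER_CUBIC))
s=env.snapshot("wrist"); cv2.imwrite("pics/w7.png",s["frame"][:,:,::-1])
print(env.get_state()["force"],env.get_state()["eef_pos"])
E
```

```text
clock: 7.15
eef_pos: [517.8, 36.0, 76.1]
tool_rot: [-1.569, -0.001, -0.037]
force: [-0.0, 0.5, -0.3]
grip_width: 17.1
clock: 7.95
eef_pos: [517.7, 31.6, 10.9]
tool_rot: [-1.571, 0.0, -0.044]
force: [-0.6, 0.1, 1.1]
grip_width: 17.1
[0.64497056 0.09286771 0.20219965] [518.1629118   31.91122384  11.44414067]
```

View pics/s7.png

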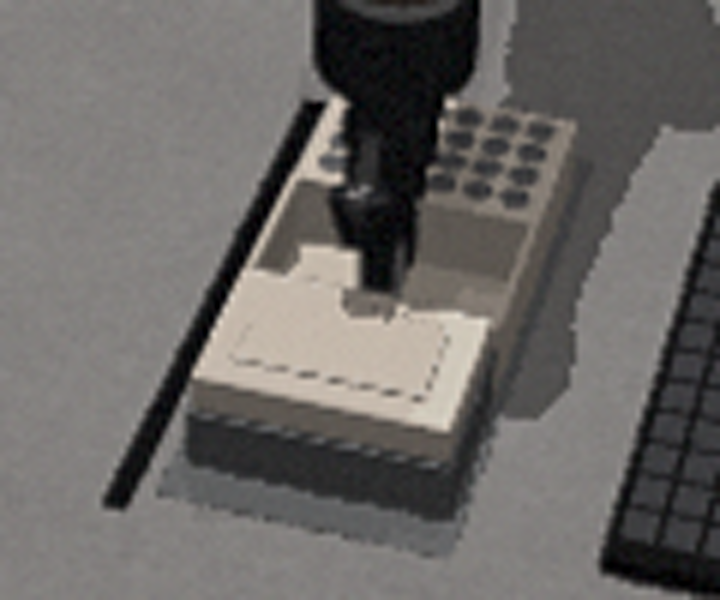

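View pics/w7.png

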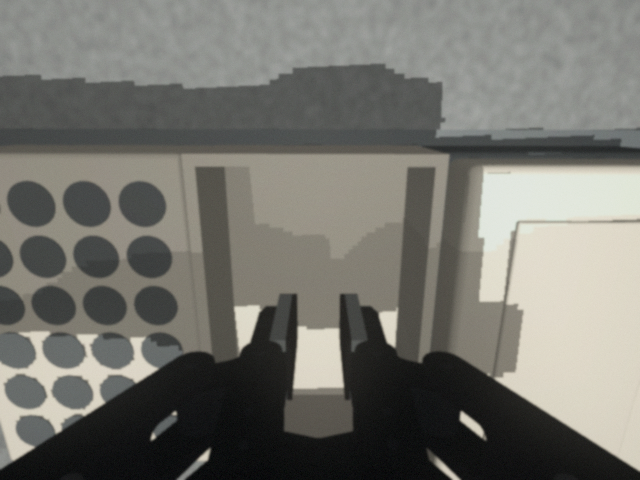

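```bash
python3 -m inch '[{"dp":[0,0,-0.01],"spin":0},{"dp":[0,0,-0.01],"spin":0},{"dp":[0,0,-0.01],"spin":0},{"dp":[0,0,-0.006],"spin":0},{"dp":[0,0,-0.006],"spin":0},{"dp":[0,0,-0.006],"spin":0},{"dp":[0,0,-0.006],"spin":0},{"dp":[0,0,-0.006],"spin":0}]'
python3 - <<'E'
from h import *
from workcell import env
s=env.snapshot("scene"); cv2.imwrite("pics/s8.png",cv2.resize(s["frame"][200:300,260:380,::-1],None,fx=6,fy=6,interpolation=cv2.INTER_CUBIC))
s=env.snapshot("wrist"); cv2.imwrite("pics/w8.png",s["frame"][:,:,::-1])
print(env.get_state()["force"],env.get_state()["eef_pos"])
E
```

```text
clock: 8.85
eef_pos: [515.1, -27.8, 10.9]
tool_rot: [-1.57, -0.0, -0.042]
force: [-0.5, 1.9, 0.8]
grip_width: 16.7
[-0.93190618 -0.42251741 -0.25033254] [514.9663952  -29.07216659  10.87997246]
```

View pics/s8.png

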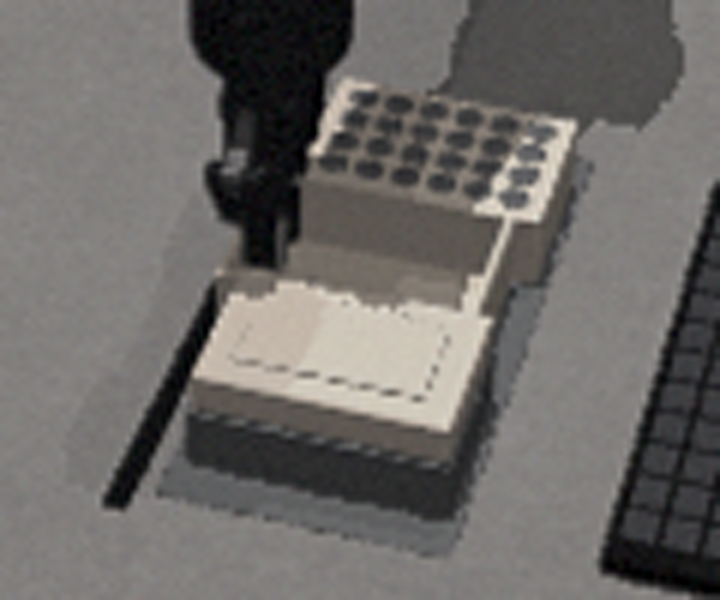

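View pics/w8.png

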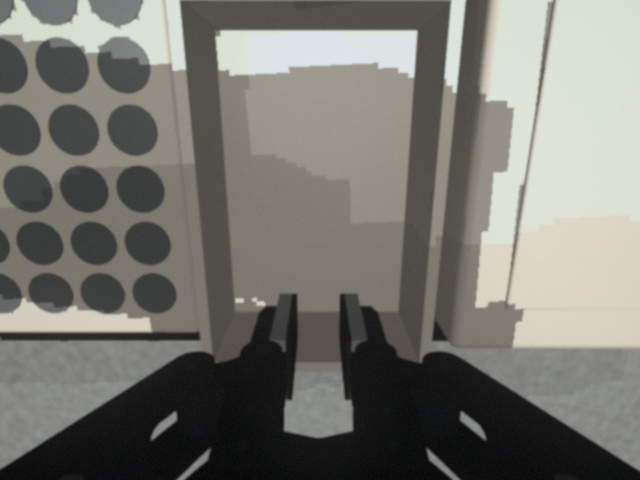

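```bash
python3 - <<'E'
from h import *
from workcell import env
w=env.snapshot("wrist"); 
for p in ((213,362),(318,365),(425,362),(184,3),(448,3)): print(ray(w,p,44))
E
```

```text
[475.6 -38.2  44. ]
[514.6 -41.2  44. ]
[554.5 -41.6  44. ]
[481.9  79.5  44. ]
[556.5  76.3  44. ]
```

```bash
python3 -m inch '[{"dp":[0,0,-0.008],"spin":0},{"dp":[0,0,-0.01],"spin":0},{"dp":[0,0,-0.01],"spin":0},{"dp":[0,0,-0.01],"spin":0},{"dp":[0,0,-0.01],"spin":0},{"dp":[0,0,-0.01],"spin":0},{"dp":[0,0,-0.01],"spin":0},{"dp":[0,0,-0.01],"spin":0}]'
python3 -m inch '[{"dp":[0,0,-0.01],"spin":0},{"dp":[0,0,-0.01],"spin":0},{"dp":[0,0,-0.01],"spin":0},{"dp":[0,0,-0.01],"spin":0},{"dp":[0,0,-0.008],"spin":0},{"dp":[0,0,-0.006],"spin":0},{"dp":[0,0,-0.004],"spin":0},{"dp":[0,0,-0.002],"spin":0}]'
python3 - <<'E'
from h import *
from workcell import env
s=env.snapshot("scene"); cv2.imwrite("pics/s9.png",cv2.resize(s["frame"][190:300,210:380,::-1],None,fx=4.5,fy=4.5,interpolation=cv2.INTER_CUBIC))
s=env.snapshot("wrist"); cv2.imwrite("pics/w9.png",s["frame"][:,:,::-1])
print(env.get_state()["force"],env.get_state()["eef_pos"])
E
```

```text
clock: 9.8
eef_pos: [511.5, -106.9, 10.8]
tool_rot: [-1.571, 0.0, -0.043]
force: [0.1, 0.7, -0.9]
grip_width: 17.0
clock: 10.6
eef_pos: [509.1, -166.1, 10.9]
tool_rot: [-1.571, 0.0, -0.043]
force: [-0.7, 2.9, -0.7]
grip_width: 16.9
[-0.59722725  0.25004775  0.10971627] [ 509.13733295 -166.14564394   10.90707109]
```

View pics/s9.png

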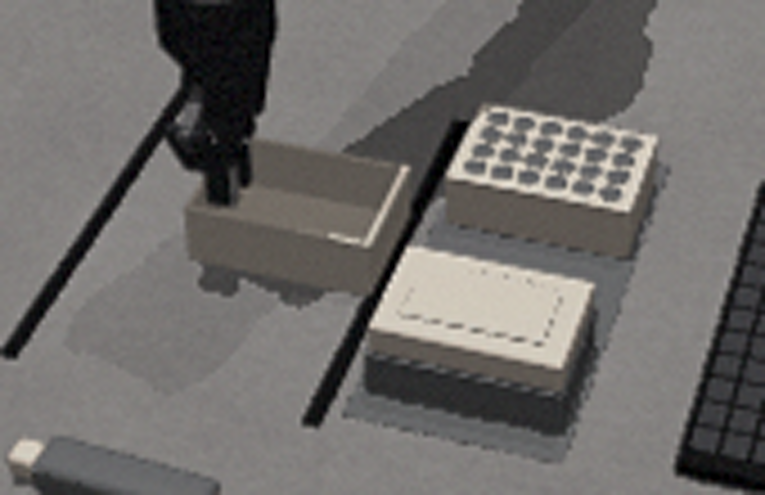

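View pics/w9.png

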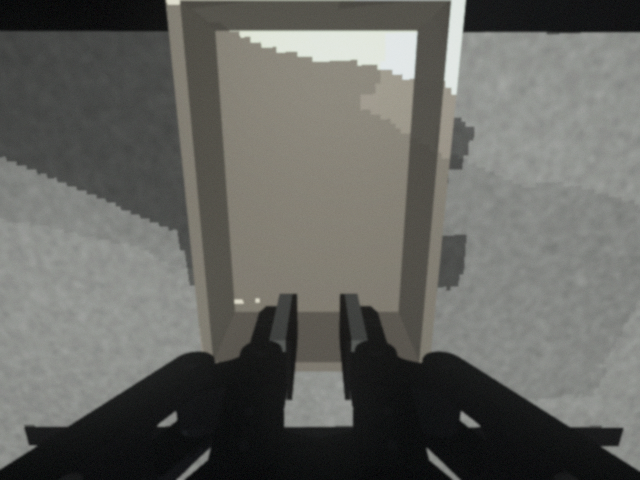

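```bash
python3 -m inch '[{"dp":[0,0,-0.006],"spin":0},{"dp":[0,0,-0.007],"spin":0},{"dp":[0,0,-0.007],"spin":0},{"dp":[0,0,-0.007],"spin":0},{"dp":[0,0,-0.005],"spin":0},{"dp":[0,0,-0.003],"spin":0},{"dp":[0,0,-0.001],"spin":0},{"dp":[0,0,0],"spin":0}]'
python3 -m inch '[{"dp":[0,0,0.008],"spin":0},{"dp":[0,0,0.01],"spin":0},{"dp":[0,0,0.01],"spin":0},{"dp":[0,0,0],"spin":0},{"dp":[0,-0.02,0],"spin":0},{"dp":[0,-0.03,0],"spin":0},{"dp":[0,-0.04,0],"spin":0},{"dp":[0,-0.04,0],"spin":0}]'
python3 - <<'E'
from h import *
from workcell import env
s=env.snapshot("scene"); cv2.imwrite("pics/s10.png",cv2.resize(s["frame"][180:300,200:380,::-1],None,fx=4.4,fy=4.4,interpolation=cv2.INTER_CUBIC))
s=env.snapshot("wrist"); cv2.imwrite("pics/w10.png",s["frame"][:,:,::-1])
print(env.get_state()["force"],env.get_state()["eef_pos"])
E
```

```text
clock: 11.5
eef_pos: [507.5, -202.2, 10.9]
tool_rot: [-1.571, -0.0, -0.043]
force: [0.5, 1.0, -0.3]
grip_width: 17.4
clock: 12.3
eef_pos: [508.2, -173.5, 141.9]
tool_rot: [-1.571, 0.001, -0.043]
force: [1.6, -0.3, 0.4]
grip_width: 16.9
[ 0.9242211  -0.46236295 -0.52762933] [ 513.00165963 -175.09715632  146.62916494]
```

View pics/s10.png

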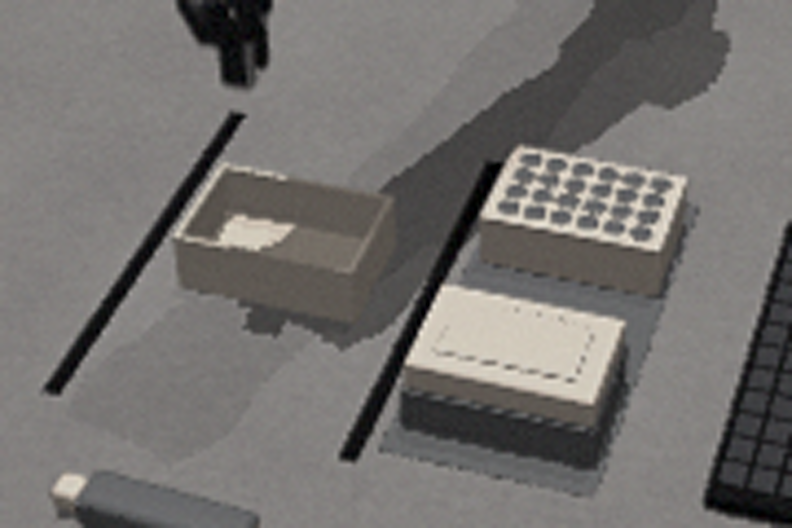

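View pics/w10.png

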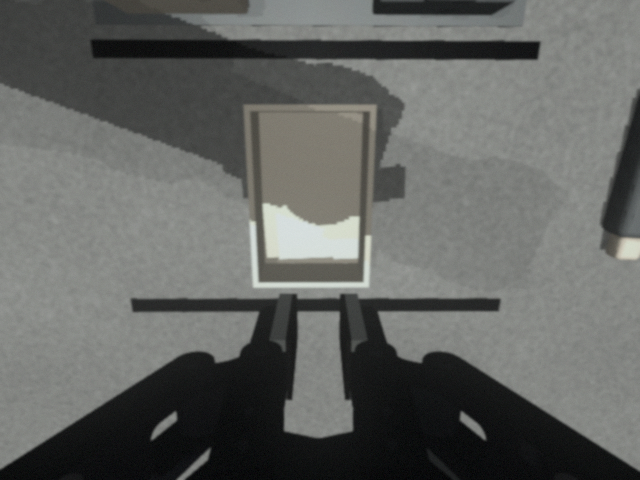

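```bash
python3 -m inch '[{"dp":[0,-0.02,0],"spin":0},{"dp":[0,0,0],"spin":0},{"dp":[0,0,0],"spin":0},{"dp":[0,0,0],"spin":0},{"dp":[0,0,0],"spin":0},{"dp":[0,0,0],"spin":0},{"dp":[0,0,0],"spin":0},{"dp":[0,0,0],"spin":0}]'
python3 - <<'E'
from h import *
from workcell import env
s=env.snapshot("wrist"); cv2.imwrite("pics/w11.png",s["frame"][:,:,::-1]); np.savez("w11.npz",**{k:s[k] for k in("intrinsics","R","t")})
t=env.snapshot("top"); cv2.imwrite("pics/t11.png",cv2.resize(t["frame"][140:310,130:430,::-1],None,fx=2.6,fy=2.6,interpolation=cv2.INTER_CUBIC))
E
```

```text
clock: 13.2
eef_pos: [508.6, -173.8, 160.6]
tool_rot: [-1.571, 0.0, -0.043]
force: [-0.7, 0.7, -0.4]
grip_width: 17.1
```

View pics/w11.png

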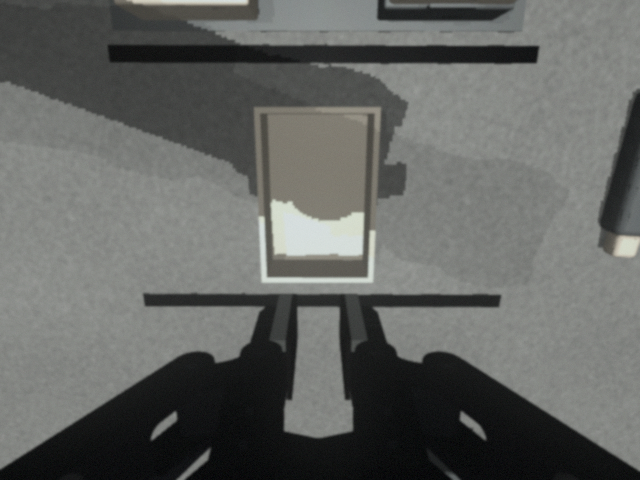

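View pics/t11.png

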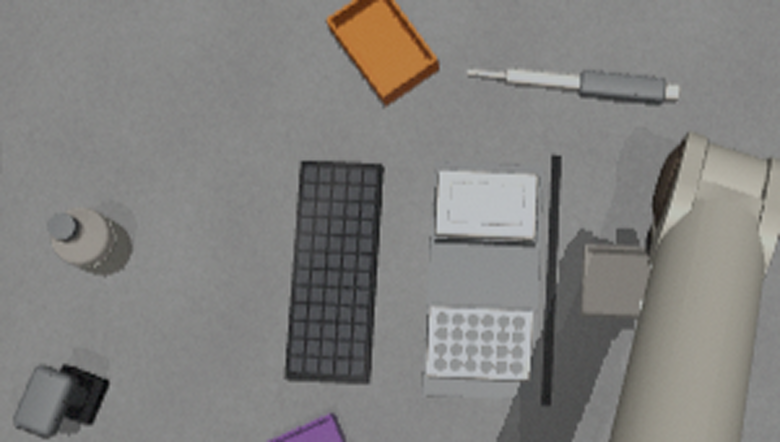

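```bash
python3 - <<'E'
from h import *
from workcell import env
s=np.load("w11.npz")
c=[ray(s,p,44)[:2] for p in ((254,106),(382,106),(375,282),(262,282))]; m=np.mean(c,0)
L=[ray(s,p,0)[:2] for p in ((108,46),(538,46),(500,307),(144,307),(108,62),(538,62),(500,294),(144,294))]
print(c,m); print(L); o=np.mean(L[:4],0); u=(L[1]-L[0]+L[2]-L[3]); u/=np.linalg.norm(u)
v=c[1]-c[0]+c[2]-c[3]; print("strip o",o,"rel",(m-o)@u,(m-o)@[-u[1],u[0]],"ang",np.arctan2(*u[::-1]),np.arctan2(*v[::-1]))
print(env.get_state()["force"],env.get_state()["clock"])
# bystander drift: compare first and last top views
a=cv2.imread("pics/top0.png",0).astype(int); t=env.snapshot("top")["frame"]; b=cv2.cvtColor(t,cv2.COLOR_RGB2GRAY).astype(int)
for n,(x0,y0,x1,y1) in dict(tip=(290,200,339,232),plate=(290,262,339,290),kb=(236,198,280,290),pip=(305,160,395,185),bottle=(145,215,185,250),reader=(130,275,178,312),rack=(444,198,518,245)).items():
    sh,_=cv2.phaseCorrelate(np.float64(a[y0:y1,x0:x1]),np.float64(b[y0:y1,x0:x1])); print(n,np.round(sh,2))
E
```

```text
[array([469.7, -88.4]), array([555., -92.]), array([ 550.4, -219. ]), array([ 464.3, -215.4])] [ 509.85 -153.7 ]
[array([358.6, -40.3]), array([677. , -53.7]), array([ 669.5, -267.6]), array([ 347.9, -254.1]), array([356.4, -51.1]), array([678.4, -64.7]), array([ 668.3, -254.7]), array([ 350.2, -241.3])]
strip o [ 513.25  -153.925] rel -3.4064493980074535 0.08202133146262805 ang -0.042006525036545235 -0.04198231894185564
[-0.49967077 -1.0984553   0.56059263] 13.3
tip [-0.08  0.01]
plate [-0.2   0.05]
kb [ 0.56 -0.02]
pip [0.01 0.49]
bottle [0.02 0.05]
reader [0.01 0.06]
rack [0.53 0.  ]
```

```bash
python3 -c "
from workcell import env
print(env.sign_off())"
```

```text
the job is handed in; nothing more can be done
None
```

The reservoir is lying between the two tape lines, square to them, and I handed the job in at about 13.3 s. I slid it out by pushing on its front wall from inside with the gripper fingers, and it was never gripped.

**Which one:** The white open trough in the middle of the row, at about pixel (316, 246) in the top view, was the one meant. The orange trough at (277, 157) and the purple one at (253, 322) are the look-alikes.

**First push missed:** The fingers passed just over the wall without touching anything. The fingertips turned out to be roughly 25–30 mm higher than the reported TCP height implies. I checked this in the scene view and by lowering the fingers in front of the row. Then I went back into the cavity about 25 mm lower and pushed again. Sensed forces stayed around 3 N or less at every reading.

**Last checks:**

| Check | Result | Limit |
|---|---|---|
| Reservoir centre from strip middle line | about 0 mm | 38 mm |
| Reservoir centre along the strip | about -3 mm | 125 mm |
| Angle to the lines | under 0.01 rad | 0.26 rad |
| Image shift of the well plate and tip box, top view | 0.2 px or less (under about 1 mm) | 12 mm |
| Image shift of the other bystanders, top view | 0.6 px or less (under about 2 mm) | 20 mm |

The last views showed the reservoir lying flat with the gripper well clear above it. The only disagreement was the height reading; I corrected for it but did not find its cause.

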